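# Open the setting case and lock its lid stay

### The job

Open the small wooden case on the bench: raise its hinged lid, then push the knuckle of the folding metal stay inside the case through straight until it locks against its stop, so that the lid stands up unaided. Do not let the lid slam shut on the way, and leave the ring clamp, the wax block and the wax tube beside the case where they lie.

Things in the scene. Friction and masses are not known exactly. Their poses are not given: they have to be found in the camera images.
- case: Fixed wooden case, 170 (x) x 200 (y) x 65 mm high to its rim, walls 8 mm, felt floor 20 mm up with small tools fixed in it. Origin: centre of the underside, on the bench; z up, -x is the front (towards the robot to within 0.3 rad), +x the rear. The lid's hinge line runs along y at x = +85, z = 65 mm. The folding stay is inside, along the -y wall (y about -87 mm).
- lid_tab (a point): Middle of the lower front edge of the wooden tab on the lid's front. Lid 170 x 200 x 13 mm, 0.31 kg +-20 %. Tab 44 mm wide (y), 8 mm thick, juts 28 mm out in front of the case; shut, its underside is 65 mm above the bench with free space below. Lift it with fingertips hooked under it (2 to 4 N), or pinch it by its sides.
- case_lid (a joint): Lid angle in rad, 0 shut, growing as the front edge rises. The stiff hinge just holds the lid where it is left above about 1.1 rad; well below that it falls shut. The straight stay stops it at 1.40; with the stay locked it stands at 1.39.
- knuckle_pad (a point): Centre of the metal thumb pad on the stay's knuckle: a pin 14 mm across, 20 mm long, along the case's y. Lid shut: inside the case near the front. Lid at 1.2 rad: about 38 mm above the rim, forward of the straight stay's line. Locked: at x +36, y -74, z +92 mm in the case frame. To lock, push it to the rear and slightly down (under 8 N); this also carries the lid up the last bit.
- stay_knuckle (a joint): Knuckle angle in rad: 0 folded (lid shut), 2.87 when the two bars are in line, 3.07 at its stop, where it is locked past centre and the lid's weight keeps it there. The bars are 63 mm between pivots, 10 mm high; the lower pivots on the case's side wall at x = 0, z = 40 mm (case frame), the upper on the lid.
- ring_clamp: Wooden ring clamp, loose, 26 x 144 x 24 mm, lying to the left (+y) of the case. Origin at the underside centre.
- wax_block: Wax block, loose, 34 x 62 x 22 mm, to the right (-y) of the case. Origin at the underside centre.
- wax_tube: Wax tube standing upright, loose, 30 mm across, 35 mm high, to the right (-y) of the case, behind the wax block. Origin at the underside centre.

How it is judged:
By the outcome, as a careful person would: the job done as asked, in the order asked, and still so for the second after the job is handed in, with the robot touching nothing.
It also fails if it takes over 43 s, if anything falls off the work surface, if the arm or the gripper's body presses on something with over 40 N, if the wrist force passes 120 N, or if a joint passes its speed limit or range.

### The arm

A 6-joint arm with a two-finger parallel gripper is mounted at the origin on a cart in front of the work surface, level with it; the furniture and walls round the work are solid. World frame = base frame: x ahead of the robot, y to its left, z up, the work surface at z = 0. Lengths are in m, angles in rad, forces in N, time in s.
With the tool pointing down it reaches from about 0.4 to 0.925 m from the base axis. Payload 12.5 kg.
Tool frame: the origin (TCP) lies midway between the tips of the shut fingers; the grasp point (between the pads) lies 19 mm behind it; z points along the fingers, y is the direction in which the jaws open and shut (so a half turn about z gives the same grasp; the last joint's range is limited). The gripper opens to 95 mm and grips with 3 to 60 N. Pads are 20 mm wide; open, the fingers measure 119 mm over their backs; the gripper's body (75 mm by 180 mm) begins 59 mm behind the grasp point.
Start: joints at [1.153, 0.491, 1.559, -0, 1.092, -0.106], TCP at [0.192, 0.595, 0.215] pointing down, gripper open.
Joint ranges: [-3.1, 3.1], [-0.84, 2.19], [0.05, 2.79], [-1.13, 4.28], [0.06, 2.93], [-2.69, 2.69]. Speed limits (rad/s): [2.22, 2.22, 2.79, 3.14, 3.14, 3.14].

### API

Orientations are given as a rotation vector (axis times angle).
In Python, from workcell import status, optics, order gives the robot as it stands. The module is installed in compiled form; this text tells all that it offers.
- The arm moves only by the tool play_rows, never from a script. Its argument "steps" is a list of rows, each a list of 5 numbers: the opening in per cent of the stroke, from 0 (shut) to 100 (fully open), then the shift along the tool's x, y, z in cm, then the turn about the tool's z in degrees. A call has 1 to 10 rows; each row shifts and turns the commanded pose from where the row before left it, along the tool's axes as they then stand; what a row does not reach is not made up. A row lasts 1/12 s, in which the tool goes at most 41.7 mm and 7.16 degrees, less where a joint would pass 70% of its speed; a pose out of reach is approached as far as the arm can. A call with a gripper value outside its range is refused whole. The fingers move at their own pace and stop on an object; "newtons" is the grip in N (left out, the last holds). Time passes only in rows, so rows that do not move let the fingers close. It gives the time, the measured TCP pose, the force and the opening at its end, in the units of the state.
- status.state(): the state, without advancing time (a new reading comes with each control period).
- optics.snapshot(name): name is "scene" or "top" or "wrist"; returns the picture (384x512x3 uint8, red, green, blue); there is no depth.
- optics.camera_info(name): a dict with "mtx" (3x3 intrinsics, pixels), "position" and "attitude" of the camera in the world; the wrist camera has in their place "mount" (4x4, takes a point from camera to tool coordinates, whose origin is the TCP and whose axes are the flange's). Camera axes: x right, y up, looking along -z (the intrinsics and any distortion apply to the point x, -y, -z); pixel columns grow to the right and rows downward; lengths in m; the calibration is good to about 2 mm. The wrist camera is an equidistant fisheye: a pixel r from the principal point sees the ray r / f radians off the axis. A picture is of the moment at which its call begins: read the wrist's pose just before it. camera_info takes no time and is no camera call.
- order.sign_off(): hands the job in, once; it reports no verdict.
The state is a dict: "time": time; "joints": joint angles; "qd": joint speeds; "joint_efforts": joint torques, N m; "tool_pos": TCP position; "tool_rot": TCP orientation; "wrist_force": force on the tool from outside, world axes, zero at the start; "wrist_torque": the same for the moment, N m; "gripper_width": finger opening in m.
Only numpy, scipy, OpenCV 4.12 (cv2) and the standard library are available. Lean on these libraries where they do the work, as an engineer would, in place of code of your own. Each camera call takes 0.05 s, during which the arm holds its last target.

## Working session

There is one attempt and no reset: what is moved stays moved. The work goes in short steps, Python scripts to look and compute and a tool call to move; the robot and the scene stay as the last step left them, time stands still between calls to the robot, and variables do not carry over. Pictures are saved under pics/ and viewed, and the job is handed in when it is done.

Besides the shell and the picture viewer there is one more tool, called as name(argument=value, ...) on one line, values as JSON. play_rows: Moves the arm, as the interface text tells. Its arguments: {"type":"object","properties":{"steps":{"type":"array"},"newtons":{"type":"number"}},"required":["steps"]}

```bash
mkdir -p pics; python3 - <<'E'
from workcell import status, optics
import cv2
s=status.state()
for k in s: print(k,s[k])
for n in("scene","top","wrist"):
    im=optics.snapshot(n); cv2.imwrite(f"pics/{n}0.png",im[...,::-1]); print(n,optics.camera_info(n))
E
```

```text
time 0.0
joints [ 1.15340168e+00  4.91573785e-01  1.55945622e+00 -1.71821391e-05
  1.09167457e+00 -1.05569671e-01]
qd [-0.00192575  0.00029018 -0.0001207  -0.00085264 -0.00125171 -0.00205561]
joint_efforts [ 2.17086796e-03 -6.12646151e+01 -2.58189332e+01  6.93294732e-02
  4.81056562e-02 -4.60652291e-05]
tool_pos [0.19161374 0.59464975 0.21405057]
tool_rot [-4.87776762e-01 -3.10321799e+00  1.69327101e-03]
wrist_force [ 0.39354738 -0.13392702 -0.85552238]
wrist_torque [ 0.00569472  0.01311755 -0.00047191]
gripper_width 0.0950636268277143
scene {'mtx': array([[447.19462357,   0.        , 262.50209569],
       [  0.        , 447.19462357, 198.49085793],
       [  0.        ,   0.        ,   1.        ]]), 'position': array([ 0.15797931, -0.27012968,  0.74813675]), 'attitude': array([ 0.62581373, -0.36591099, -1.02011047])}
top {'mtx': array([[398.96344116,   0.        , 253.62080667],
       [  0.        , 398.96344116, 196.77787016],
       [  0.        ,   0.        ,   1.        ]]), 'position': array([ 0.54012491, -0.00263122,  0.93131127]), 'attitude': array([ 0.0596799 , -0.06067237, -1.56411183])}
wrist {'mtx': array([[297.31863964,   0.        , 257.50325604],
       [  0.        , 297.31863964, 190.10765812],
       [  0.        ,   0.        ,   1.        ]]), 'mount': array([[ 1.13945003e-04,  9.59203693e-01,  2.82715870e-01,
         7.99636513e-02],
       [ 9.99999965e-01, -1.76488368e-04,  1.95755883e-04,
        -6.51548918e-04],
       [ 2.37665828e-04,  2.82715838e-01, -9.59203679e-01,
        -1.69887243e-01],
       [ 0.00000000e+00,  0.00000000e+00,  0.00000000e+00,
         1.00000000e+00]])}
```

View pics/scene0.png

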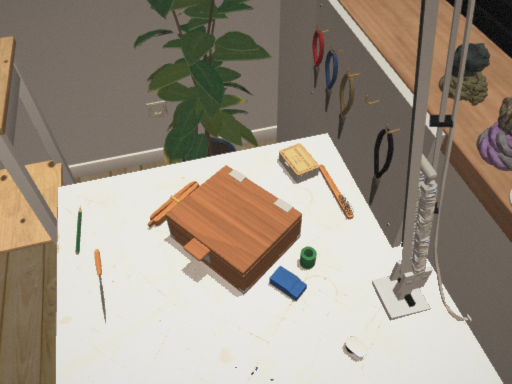

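View pics/top0.png

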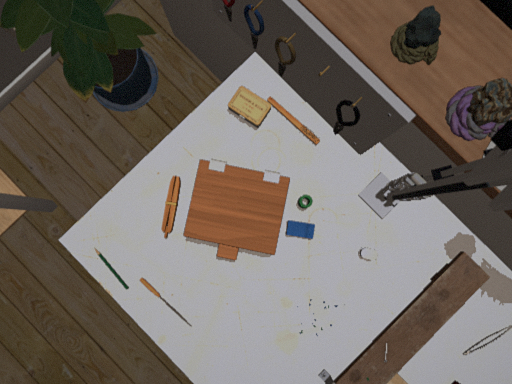

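View pics/wrist0.png

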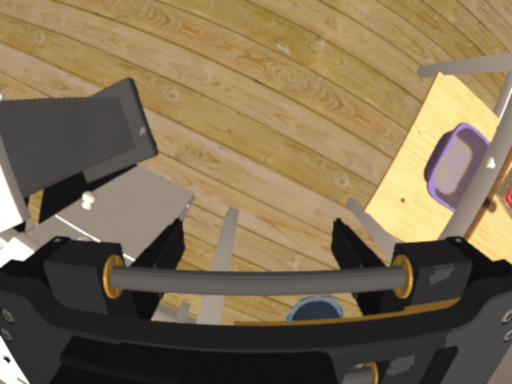

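The top view shows the lid, with corners near (200,160), (290,177), (274,255) and (185,240), and the tab at (228,253). The blue block is at (300,230), the green tube at (305,202) and the clamp at (172,207). Next I'll measure the lid.

```bash
cat > h.py <<'E'
import numpy as np, cv2
from scipy.spatial.transform import Rotation as R
from workcell import status, optics
def ray(n,uv):
    c=optics.camera_info(n);K=c['mtx']
    d=np.linalg.inv(K)@[uv[0],uv[1],1]; d=np.array([d[0],-d[1],-d[2]])
    return c['position'],R.from_rotvec(c['attitude']).apply(d)
def onz(n,uv,z):
    p,d=ray(n,uv); return p+d*(z-p[2])/d[2]
def proj(n,P):
    c=optics.camera_info(n); q=R.from_rotvec(c['attitude']).inv().apply(np.atleast_2d(P)-c['position'])
    q=q*[1,-1,-1]; u=q@c['mtx'].T; return u[:,:2]/u[:,2:]
def two(ua,ub,a="scene",b="top"):
    p,d=ray(a,ua);q,e=ray(b,ub); s=np.linalg.lstsq(np.c_[d,-e],q-p,rcond=None)[0]
    A=p+d*s[0];B=q+e*s[1]; return (A+B)/2,np.linalg.norm(A-B)
E
python3 - <<'E'
from h import *
for n,box in(("top",(150,120,330,290)),("scene",(140,140,330,310))):
    im=cv2.imread(f"pics/{n}0.png"); x0,y0,x1,y1=box
    cv2.imwrite(f"pics/{n}0c.png",cv2.resize(im[y0:y1,x0:x1],None,fx=4 if n=='scene' else 3.4,fy=3.4,interpolation=cv2.INTER_CUBIC)[:600,:800])
im=cv2.imread("pics/top0.png");hsv=cv2.cvtColor(im,cv2.COLOR_BGR2HSV)
for p in((240,200),(228,253),(172,207),(278,240),(188,230)): print(p,hsv[p[1],p[0]])
m=cv2.inRange(hsv,(0,90,40),(20,255,255)); m[:,:180]=0;m[:150]=0;m[270:]=0;m[:,300:]=0
cv2.imwrite("pics/m.png",m)
m2=cv2.morphologyEx(m,cv2.MORPH_CLOSE,np.ones((9,9)));m2=cv2.morphologyEx(m2,cv2.MORPH_OPEN,np.ones((31,31)))
c=max(cv2.findContours(m2,0,2)[0],key=cv2.contourArea);r=cv2.minAreaRect(c);b=cv2.boxPoints(r);print(r,b)
P=np.array([onz("top",x,0.078) for x in b]);print(P,np.linalg.norm(np.diff(P,axis=0),axis=1))
E
```

```text
(240, 200) [ 11 157 135]
(228, 253) [ 11 156 150]
(172, 207) [ 12 166 169]
(278, 240) [114  14 177]
(188, 230) [ 11 155 143]
((236.0, 210.0), (78.0, 92.0), 90.0) [[190. 171.]
 [282. 171.]
 [282. 249.]
 [190. 249.]]
[[ 0.66061054  0.13447826  0.078     ]
 [ 0.66178812 -0.06383931  0.078     ]
 [ 0.49480455 -0.06390054  0.078     ]
 [ 0.4936772   0.13146815  0.078     ]] [0.19832106 0.16698359 0.19537194]
```

```bash
ls pics
```

```text
m.png
scene0.png
scene0c.png
top0.png
top0c.png
wrist0.png
```

View pics/top0c.png

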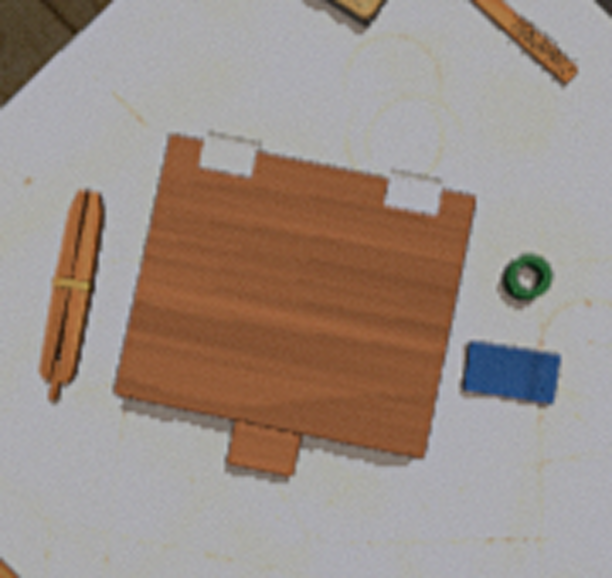

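The zoomed top view has crop corners FL (115,395), FR (424,458), RR (475,197) and RL (168,135). The tab's front edge runs from (227,465) to (293,477).

```bash
python3 - <<'E'
from h import *
f=lambda x,y:(x/3.4+150-.4,y/3.4+120-.4)
FL,FR,RR,RL=[onz("top",f(*p),.078)[:2] for p in((115,395),(424,458),(475,197),(168,135))]
print(FL,FR,RR,RL,[np.linalg.norm(a-b) for a,b in((FL,FR),(FR,RR),(RR,RL),(RL,FL))])
c=(FL+FR+RR+RL)/4; v=(RR+RL-FR-FL); w=(FL+RL-FR-RR); a1=np.arctan2(v[1],v[0]);a2=np.arctan2(-w[0],w[1])
print("centre",c,"yaw",a1,a2)
t=[onz("top",f(*p),.073)[:2] for p in((227,466),(293,477))];print("tab",t,np.mean(t,axis=0))
a=(a1+a2)/2; ex=np.array([np.cos(a),np.sin(a)]); print("pred tab",c-ex*.113)
for nm,p,z in(("block",(511,373),.022),("tube",(527,277),.035),("clamp",(74,290),.024)): print(nm,onz("top",f(*p),z))
# check scene projection
ey=np.array([-ex[1],ex[0]])
W=lambda x,y,z:np.r_[c+ex*x+ey*y,z]
print(proj("scene",[W(-.085,.1,.078),W(-.085,-.1,.078),W(.085,-.1,.078),W(.085,.1,.078),W(-.113,.022,.073),W(-.113,-.022,.073)]).round())
E
```

```text
[0.52154629 0.14597011] [ 0.48353186 -0.0475792 ] [ 0.64768443 -0.07957672] [0.68618943 0.11547085] [np.float64(0.19724713183640377), np.float64(0.16724206384315016), np.float64(0.1988119452440275), np.float64(0.16744422360374728)]
centre [0.584738   0.03357126] yaw -0.1878370715248984 -0.19442466081580692
tab [array([0.47751017, 0.07573598]), array([0.4709105 , 0.03427115])] [0.47421033 0.05500357]
pred tab [0.47379573 0.05503779]
block [ 0.53649364 -0.10856054  0.022     ]
tube [ 0.59997458 -0.1178373   0.035     ]
clamp [0.59020271 0.18417679 0.024     ]
[[163. 213.]
 [242. 272.]
 [302. 212.]
 [225. 164.]
 [181. 246.]
 [199. 260.]]
```

View pics/scene0c.png

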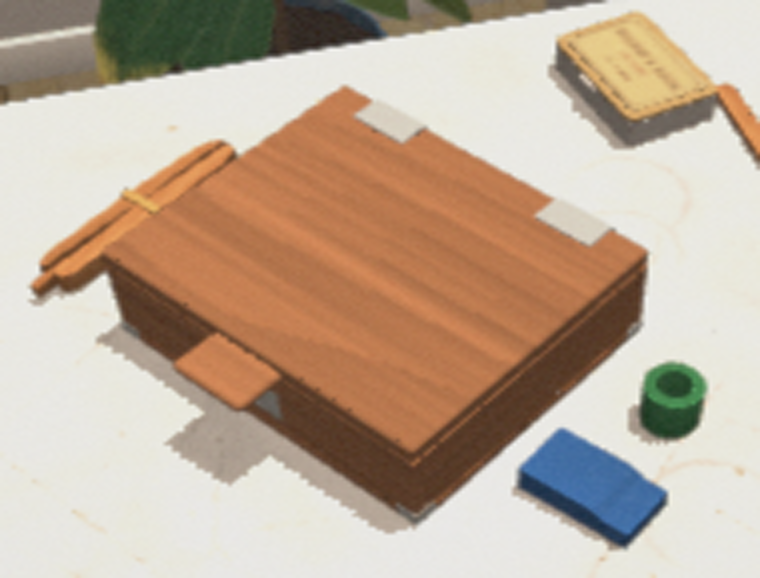

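```bash
cat >> h.py <<'E'
C=np.array([.5847,.0336]);A=-.191
ex=np.array([np.cos(A),np.sin(A)]);ey=np.array([-ex[1],ex[0]])
def W(x,y,z): return np.r_[C+(ex*x+ey*y)/1000,z/1000]
def case(p): d=np.array(p[:2])-C; return np.r_[d@ex,d@ey,p[2]]*1000
def here():
    s=status.state(); r=R.from_rotvec(s['tool_rot']).as_matrix()
    yaw=np.arctan2(r[1,0],r[0,0]); want=np.pi+A
    dy=(want-yaw+np.pi)%(2*np.pi)-np.pi
    print("t %.2f"%s['time'],"case",case(s['tool_pos']).round(1),"turn deg",round(-np.degrees(dy),2),"w %.4f"%s['gripper_width'],"F",s['wrist_force'].round(1),"j",s['joints'].round(2))
    return s
def lid(th):
    H=np.array([85,65.]);d=np.array([-np.cos(th),np.sin(th)]);n=np.array([-np.sin(th),-np.cos(th)])
    return H,d,n
E
python3 - <<'E'
from h import *
here(); 
s=status.state();d=W(-103,0,110)-s['tool_pos'];print("case d mm",(d[:2]@ex*1000,d[:2]@ey*1000,d[2]*1000))
print(onz("top",(380,195),0),onz("top",(320,376),0), onz("top",(460,258),0))
E
```

```text
t 0.15 case [-492.4  476.3  214.2] turn deg -6.92 w 0.0949 F [-0.2  0.8 -0.4] j [ 1.15  0.49  1.56 -0.    1.09 -0.11]
case d mm (np.float64(389.4258767581575), np.float64(-476.27103531541246), np.float64(-104.17875981351011))
[ 0.61760103 -0.29904456  0.        ] [ 0.20572418 -0.15561918  0.        ] [ 0.4723516  -0.48158663  0.        ]
```

play_rows(steps=[[100,0,0,0,-6.9],[100,-2,-2.5,0,0],[100,-2,-2.5,0,0],[100,-2,-2.5,0,0],[100,-2,-2.5,0,0],[100,-2,-2.5,0,0],[100,-2,-2.5,0,0],[100,-2,-2.5,0,0],[100,-2,-2.5,0,0],[100,-2,-2.5,0,0]], newtons=12)

```text
time: 0.98
tool_pos: [0.326, 0.3383, 0.2146]
tool_rot: [-0.3, -3.127, -0.0]
wrist_force: [0.3, -0.8, 0.3]
gripper_width: 0.095
```

```bash
python3 -c "
from h import *
here()"
```

```text
t 0.98 case [-311.9  250.1  214.6] turn deg -0.01 w 0.0950 F [ 0.3 -0.8  0.3] j [ 0.66  0.27  1.93  0.    0.95 -0.72]
```

play_rows(steps=[[100,-2,-2.5,0,0],[100,-2,-2.5,0,0],[100,-2,-2.5,0,0],[100,-2,-2.5,0,0],[100,-2,-2.5,1,0],[100,-2,-2.5,1,0],[100,-2,-2.5,2,0],[100,-2,-2.5,2,0],[100,-2.5,-2.5,2,0],[100,-2.4,-2.5,2.4,0]])

```text
time: 1.82
tool_pos: [0.484, 0.0533, 0.1105]
tool_rot: [0.3, 3.126, 0.0]
wrist_force: [1.0, 0.6, 0.5]
gripper_width: 0.0951
```

```bash
python3 -c "
from h import *
here()
for n in ('wrist','scene'):
  im=optics.snapshot(n); cv2.imwrite(f'pics/{n}1.png',im[...,::-1])"
```

```text
t 1.82 case [-102.6    0.2  110.5] turn deg -0.02 w 0.0951 F [1.  0.6 0.5] j [-0.03  0.45  2.    0.    0.69 -1.41]
```

View pics/wrist1.png

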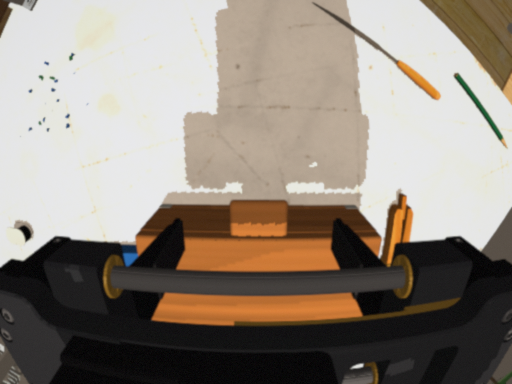

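View pics/scene1.png

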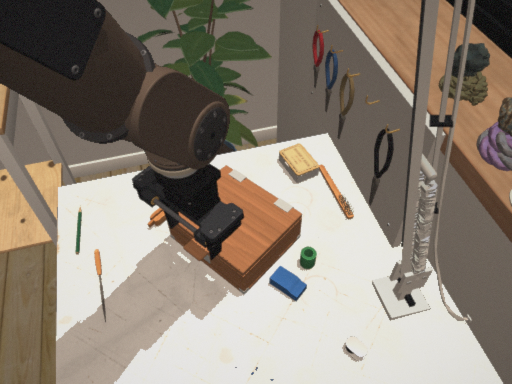

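The wrist view shows the tab at cols 231–288, centred between the fingers at about col 258. I'll go down and pinch.

play_rows(steps=[[100,0,0,2.5,0],[100,0,0,2.0,0],[100,0,0,0.6,0],[30,0,0,0,0],[30,0,0,0,0],[30,0,0,0,0],[30,0,0,0,0],[30,0,0,0,0],[30,0,0,0,0],[30,0,0,0,0]], newtons=12)

```text
time: 2.75
tool_pos: [0.4832, 0.055, 0.0603]
tool_rot: [0.3, 3.127, 0.0]
wrist_force: [0.4, 0.8, -0.8]
gripper_width: 0.0538
```

```bash
python3 -c "
from h import *
here()
for n in ('wrist',):
  im=optics.snapshot(n); cv2.imwrite(f'pics/{n}2.png',im[...,::-1])
# arc: pinch point at tool tip +9.5mm, r
px,pz=-103-85,69-65
d0=0
for th in np.arange(0,1.31,.1):
  x=px*np.cos(th)+pz*np.sin(th); z=-px*np.sin(th)+pz*np.cos(th); print(round(th,2),round(x-px,1),round(z-pz,1))
"
```

```text
t 2.75 case [-103.7    1.7   60.3] turn deg -0.02 w 0.0538 F [ 0.4  0.8 -0.8] j [-0.02  0.53  2.04  0.    0.56 -1.4 ]
0.0 0.0 0.0
0.1 1.3 18.7
0.2 4.5 37.3
0.3 9.6 55.4
0.4 16.4 72.9
0.5 24.9 89.6
0.6 35.1 105.5
0.7 46.8 120.2
0.8 59.9 133.6
0.9 74.3 145.8
1.0 89.8 156.4
1.1 106.3 165.4
1.2 123.6 172.7
1.3 141.6 178.2
```

View pics/wrist2.png

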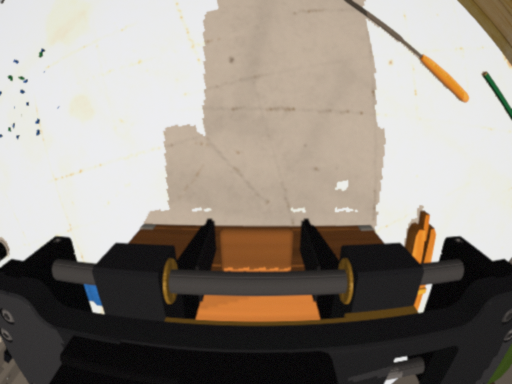

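The fingers are still closing on the tab, so I'll wait a little longer.

play_rows(steps=[[30,0,0,0,0],[30,0,0,0,0],[30,0,0,0,0],[30,0,0,0,0]], newtons=12)

```text
time: 3.13
tool_pos: [0.4829, 0.0543, 0.06]
tool_rot: [-0.3, -3.127, 0.001]
wrist_force: [-1.7, -7.1, 3.1]
gripper_width: 0.0437
```

```bash
python3 -c "
from h import *
here()
im=optics.snapshot('wrist'); cv2.imwrite('pics/wrist3.png',im[...,::-1])
"
```

```text
t 3.13 case [-103.9    1.    60. ] turn deg -0.01 w 0.0437 F [-1.7 -7.1  3.1] j [-0.02  0.53  2.04 -0.    0.56 -1.4 ]
```

View pics/wrist3.png

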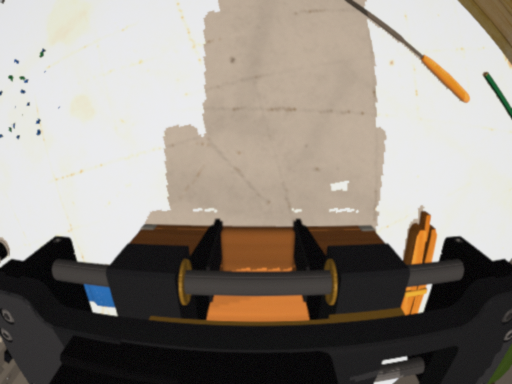

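Gripped at 43.7 mm. I'll start lifting along the arc.

play_rows(steps=[[30,0,0,-0.9,0],[30,-0.1,0,-0.95,0],[30,-0.15,0,-0.95,0],[30,-0.2,0,-0.9,0]])

```text
time: 3.52
tool_pos: [0.4868, 0.0535, 0.097]
tool_rot: [-0.3, -3.125, 0.001]
wrist_force: [-1.5, -6.3, -2.9]
gripper_width: 0.0442
```

```bash
python3 -c "
from h import *
here()
im=optics.snapshot('scene'); cv2.imwrite('pics/scene4.png',im[...,::-1])
im=optics.snapshot('wrist'); cv2.imwrite('pics/wrist4.png',im[...,::-1])
"
```

```text
t 3.52 case [-99.9   0.9  97. ] turn deg -0.02 w 0.0442 F [-1.5 -6.3 -2.9] j [-0.03  0.47  2.01 -0.    0.66 -1.4 ]
```

View pics/scene4.png

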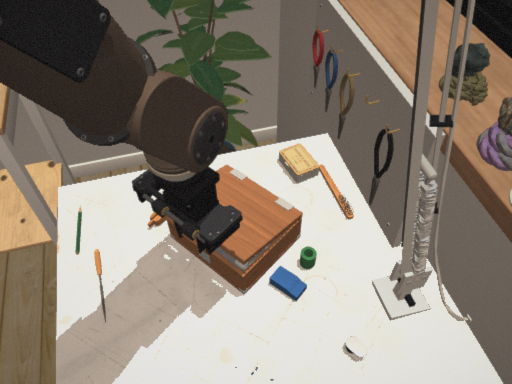

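View pics/wrist4.png

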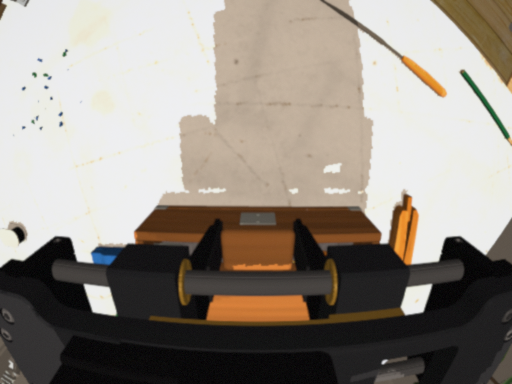

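The lid is rising with the tab still held. I'll continue.

play_rows(steps=[[30,-0.23,0,-0.91,0],[30,-0.28,0,-0.9,0],[30,-0.32,0,-0.88,0],[30,-0.36,0,-0.87,0],[30,-0.41,0,-0.85,0],[30,-0.44,0,-0.82,0],[30,-0.49,0,-0.81,0],[30,-0.53,0,-0.78,0],[30,-0.57,0,-0.75,0],[30,-0.6,0,-0.72,0]])

```text
time: 4.45
tool_pos: [0.5282, 0.0452, 0.1797]
tool_rot: [-0.3, -3.125, 0.002]
wrist_force: [-1.4, -6.0, -3.0]
gripper_width: 0.044
```

```bash
python3 -c "
from h import *
here()
im=optics.snapshot('scene'); cv2.imwrite('pics/scene5.png',im[...,::-1])
px,pz=-103-85,69-65
p=[]
for th in np.arange(.7,1.36,.05):
  p.append((px*np.cos(th)+pz*np.sin(th)-px, -px*np.sin(th)+pz*np.cos(th)-pz))
print(np.diff(p,axis=0).round(1).tolist())
"
```

```text
t 4.45 case [-57.7   0.7 179.7] turn deg -0.02 w 0.0440 F [-1.4 -6.  -3. ] j [-0.04  0.4   1.83 -0.    0.91 -1.42]
[[6.4, 6.9], [6.7, 6.6], [7.0, 6.2], [7.3, 5.9], [7.6, 5.5], [7.9, 5.1], [8.1, 4.7], [8.4, 4.3], [8.6, 3.9], [8.7, 3.4], [8.9, 3.0], [9.0, 2.5], [9.2, 2.1]]
```

View pics/scene5.png

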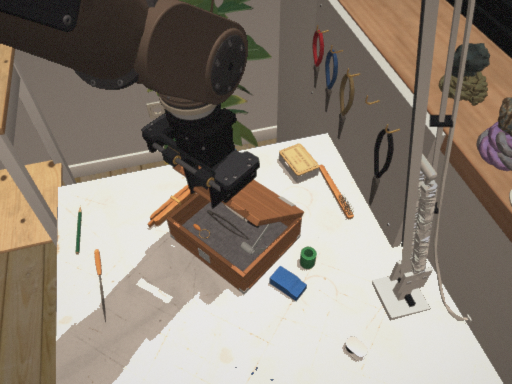

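play_rows(steps=[[30,-0.64,0,-0.69,0],[30,-0.67,0,-0.66,0],[30,-0.7,0,-0.62,0],[30,-0.73,0,-0.59,0],[30,-0.76,0,-0.55,0],[30,-0.79,0,-0.51,0],[30,-0.81,0,-0.47,0],[30,-0.84,0,-0.43,0],[30,-0.86,0,-0.39,0],[30,-0.87,0,-0.34,0]])

```text
time: 5.33
tool_pos: [0.6037, 0.0302, 0.2324]
tool_rot: [-0.3, -3.125, 0.003]
wrist_force: [-5.0, -7.0, 1.8]
gripper_width: 0.044
```

```bash
python3 -c "
from h import *
here()
im=optics.snapshot('scene'); cv2.imwrite('pics/scene6.png',im[...,::-1])
im=optics.snapshot('wrist'); cv2.imwrite('pics/wrist6.png',im[...,::-1])
"
```

```text
t 5.33 case [1.930e+01 2.000e-01 2.324e+02] turn deg -0.03 w 0.0440 F [-5.  -7.   1.8] j [-0.06  0.45  1.59 -0.    1.11 -1.44]
```

View pics/scene6.png

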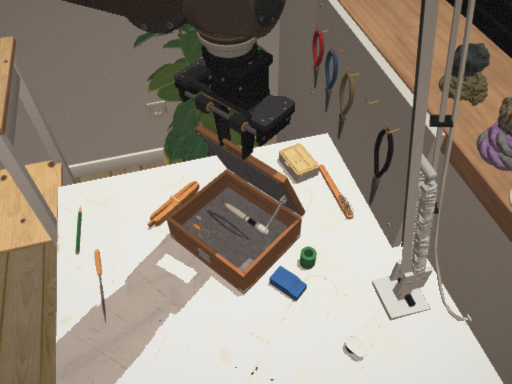

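View pics/wrist6.png

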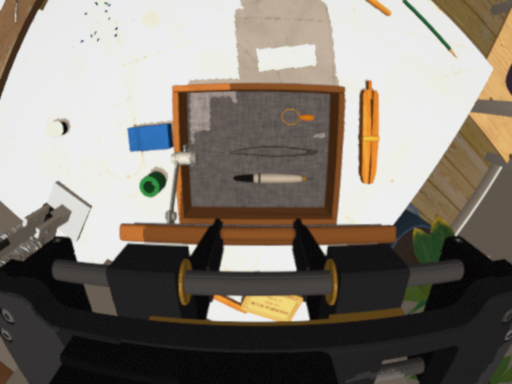

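Scene and wrist views show the lid up at about 1.2 rad, with the knuckle pad visible (wrist px (185,157)). I'll raise it slightly more, release and back off upward.

play_rows(steps=[[30,-0.85,0,-0.28,0],[30,0,0,0,0],[55,0,0,0,0],[55,0,0,0,0],[55,0,0,0,0],[60,0,0,-0.3,0],[80,0,0,-1,0],[84,0,0,-2.5,0],[84,0,0,-2.5,0]])

```text
time: 6.18
tool_pos: [0.6123, 0.0299, 0.2991]
tool_rot: [-0.3, -3.126, -0.0]
wrist_force: [0.5, 0.5, -0.3]
gripper_width: 0.0718
```

```bash
python3 -c "
from h import *
here()
for n in ('scene','wrist','top'):
  im=optics.snapshot(n); cv2.imwrite(f'pics/{n}7.png',im[...,::-1])
im=cv2.imread('pics/scene7.png')[120:290,150:340]; cv2.imwrite('pics/scene7c.png',cv2.resize(im,None,fx=3.5,fy=3.5,interpolation=2))
im=cv2.imread('pics/top7.png')[120:290,150:340]; cv2.imwrite('pics/top7c.png',cv2.resize(im,None,fx=3.5,fy=3.5,interpolation=2))
"
```

```text
t 6.18 case [ 27.8   1.7 299.1] turn deg -0.01 w 0.0718 F [ 0.5  0.5 -0.3] j [-0.06  0.4   1.47  0.    1.27 -1.44]
```

View pics/scene7c.png

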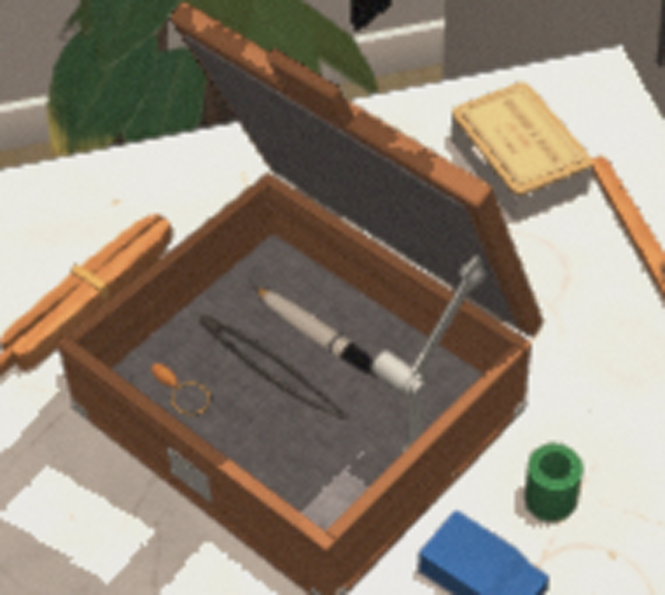

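View pics/top7c.png

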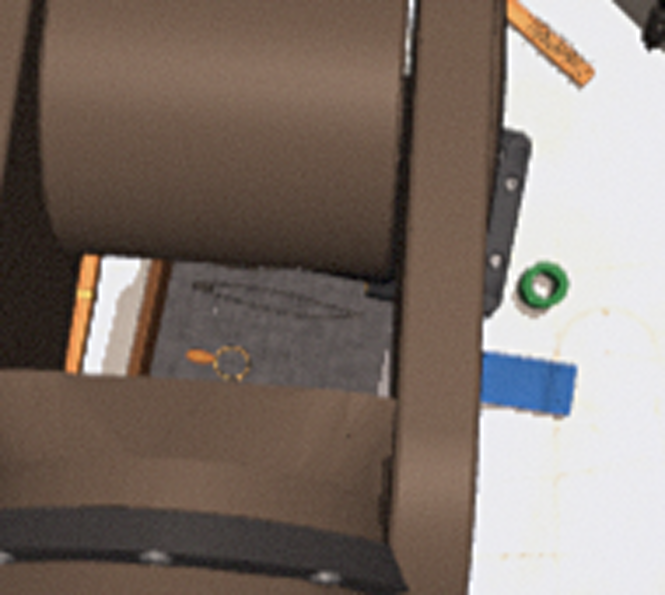

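View pics/wrist7.png

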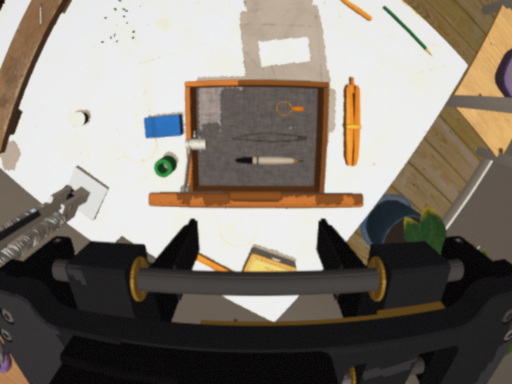

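The lid stays up by itself. The knuckle pad is at scene crop (398,370), about px (263.5,225.5). I'll check that against the linkage model.

```bash
cat >> h.py <<'E'
def K(th):
    H,d,n=lid(th);U=H+88*d+8*n;L=np.array([0,40.]);v=U-L;l=np.hypot(*v);o=np.sqrt(max(0,63**2-l*l/4));p=np.array([-v[1],v[0]])/l
    return (L+U)/2+o*p,U
E
python3 - <<'E'
from h import *
for th in(1.15,1.2,1.25,1.3):
    k,U=K(th);H,d,n=lid(th); e=H+170*d; e2=e-13*n
    print(th,k.round(1),proj("scene",[W(k[0],-74,k[1]),W(U[0],-87,U[1]),W(e[0],-100,e[1]),W(e2[0],-100,e2[1])]).round(1).tolist())
p,d=ray("scene",(398/3.5+150-.4,370/3.5+120-.4))
# intersect with case plane y=-74
q=W(0,-74,0); t=((q-p)[:2]@ey)/(d[:2]@ey); print(case(p+t*d))
E
```

```text
1.15 [ -7.3 102.6] [[259.7, 227.9], [283.3, 201.1], [281.1, 183.6], [285.9, 177.1]]
1.2 [ -2. 103.] [[261.6, 225.9], [284.7, 199.0], [284.3, 179.4], [289.1, 173.1]]
1.25 [  3.7 102.9] [[263.6, 224.0], [286.1, 197.0], [287.4, 175.3], [292.3, 169.2]]
1.3 [ 10.2 102.2] [[265.9, 222.0], [287.6, 195.0], [290.7, 171.4], [295.6, 165.5]]
[  2.78865861 -74.          99.77046741]
```

Model and picture agree: lid at about 1.23, pad near (2,-74,102). I'll move to a point in front of the pad, using the +y finger as the pusher and keeping the gripper body clear of the lid's tab.

play_rows(steps=[[84,2.5,-1.5,0,0],[84,2.5,-2.5,0,0],[84,1.3,-3,0,0],[84,0,-3,0,0],[84,0,-2,2,0],[84,0,0,3.8,0],[84,0,0,3.8,0],[84,0,0,3.8,0],[84,0,0,3.5,0],[84,0,0,3,0]])

```text
time: 7.17
tool_pos: [0.5268, -0.0757, 0.0966]
tool_rot: [-0.3, -3.125, -0.001]
wrist_force: [1.6, -0.0, 0.0]
gripper_width: 0.0796
```

```bash
python3 -c "
from h import *
here()
for n in ('scene','wrist'):
  im=optics.snapshot(n); cv2.imwrite(f'pics/{n}8.png',im[...,::-1])
"
```

```text
t 7.17 case [ -36.1 -118.3   96.6] turn deg -0.03 w 0.0796 F [ 1.6 -0.   0. ] j [-0.27  0.52  1.91  0.    0.72 -1.65]
```

View pics/scene8.png

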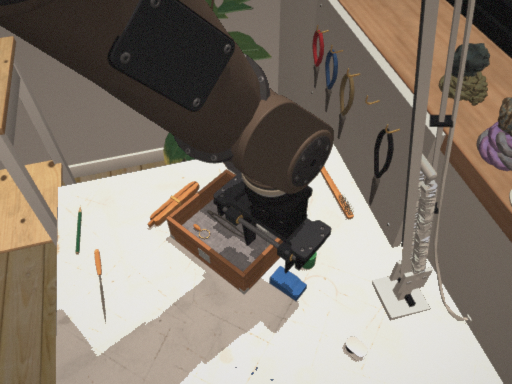

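View pics/wrist8.png

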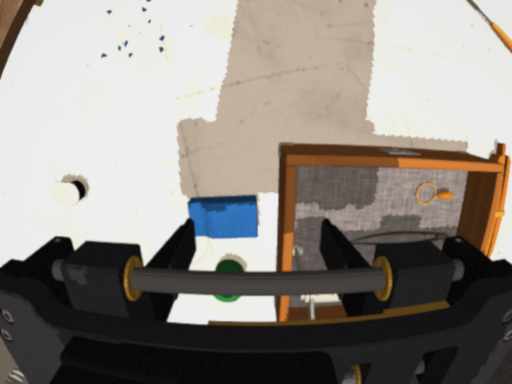

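play_rows(steps=[[84,0,0,1.5,0],[84,-1,0,0,0],[84,-0.8,0,0,0],[84,-0.5,0,0,0],[84,-0.5,0,0.1,0]])

```text
time: 7.68
tool_pos: [0.5565, -0.0815, 0.0844]
tool_rot: [0.299, 3.126, -0.0]
wrist_force: [-2.0, 0.0, 0.1]
gripper_width: 0.08
```

```bash
python3 -c "
from h import *
s=here(); f=s['wrist_force'];print(f[:2]@ex,f[:2]@ey)
for n in ('scene','wrist'):
  im=optics.snapshot(n); cv2.imwrite(f'pics/{n}9.png',im[...,::-1])
im=cv2.imread('pics/scene9.png')[150:300,170:350]; cv2.imwrite('pics/scene9c.png',cv2.resize(im,None,fx=4,fy=4,interpolation=2))
"
```

```text
t 7.68 case [  -5.9 -118.4   84.4] turn deg -0.0 w 0.0800 F [-2.   0.   0.1] j [-0.26  0.57  1.84 -0.    0.73 -1.64]
-1.9456854230764105 -0.35287050882766097
```

View pics/scene9c.png

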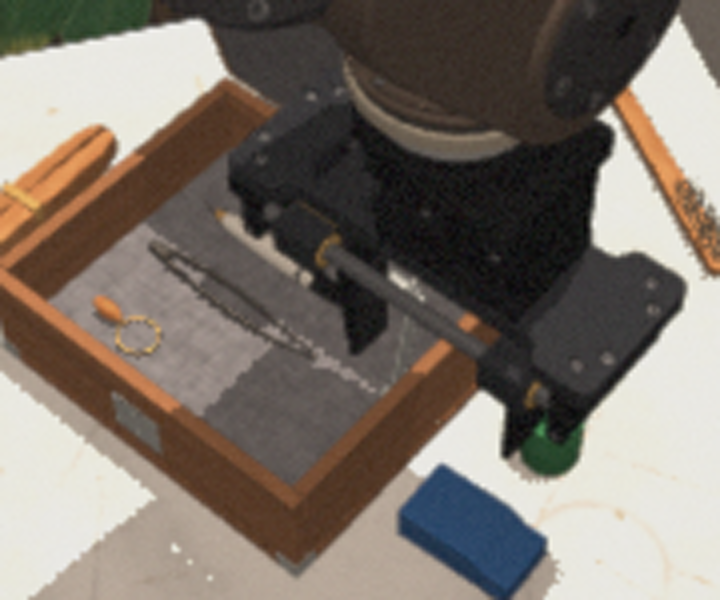

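View pics/wrist9.png

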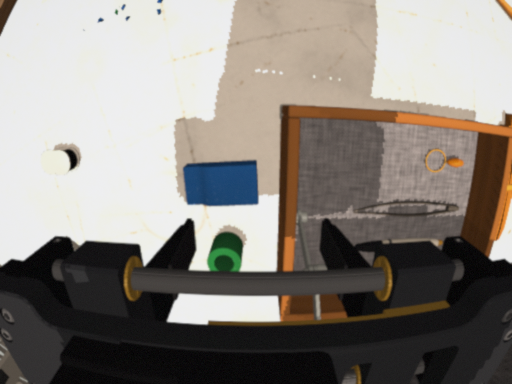

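Contact: about -2 N along x. The pad is moving, now at roughly scene px (271,220). I'll keep pushing to the rear and slightly down.

play_rows(steps=[[84,-0.4,0,0.1,0],[84,-0.4,0,0.1,0],[84,-0.4,0,0.1,0],[84,-0.3,0,0.1,0]])

```text
time: 8.12
tool_pos: [0.5703, -0.0842, 0.0789]
tool_rot: [-0.3, -3.127, -0.0]
wrist_force: [-1.9, 0.0, -2.3]
gripper_width: 0.0797
```

```bash
python3 -c "
from h import *
s=here(); f=s['wrist_force'];print(f[:2]@ex,f[:2]@ey)
for n in ('scene',):
  im=optics.snapshot(n); cv2.imwrite(f'pics/{n}10.png',im[...,::-1])
im=cv2.imread('pics/scene10.png')[150:300,170:350]; cv2.imwrite('pics/scene10c.png',cv2.resize(im,None,fx=4,fy=4,interpolation=2))
"
```

```text
t 8.12 case [   8.3 -118.4   78.9] turn deg -0.02 w 0.0797 F [-1.9  0.  -2.3] j [-0.26  0.59  1.81  0.    0.74 -1.64]
-1.9008084882145004 -0.3491191333488511
```

View pics/scene10c.png

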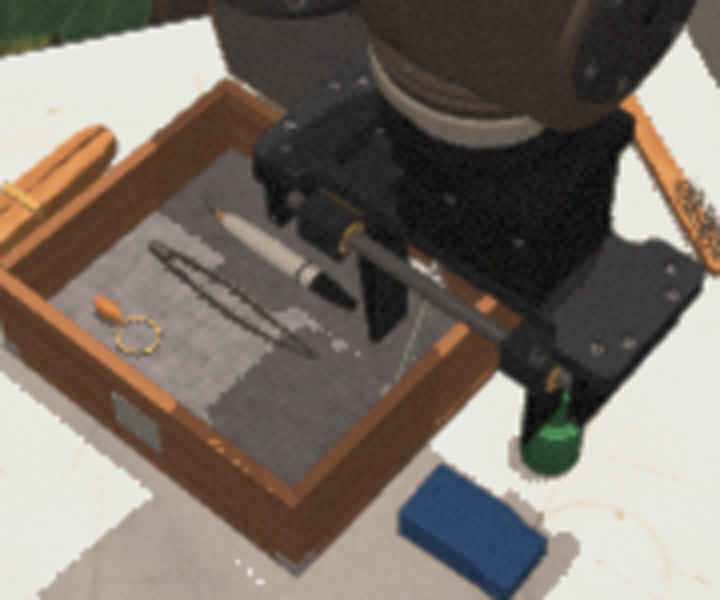

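The pad is moving with the finger and forces are low. Next is over centre.

play_rows(steps=[[84,-0.3,0,0.1,0],[84,-0.3,0,0.1,0],[84,-0.2,0,0.1,0]])

```text
time: 8.42
tool_pos: [0.578, -0.0857, 0.0758]
tool_rot: [-0.3, -3.126, -0.0]
wrist_force: [-4.2, -0.1, -2.3]
gripper_width: 0.0801
```

```bash
python3 -c "
from h import *
s=here(); f=s['wrist_force'];print(f[:2]@ex,f[:2]@ey)
"
```

```text
t 8.42 case [  16.1 -118.4   75.8] turn deg -0.01 w 0.0801 F [-4.2 -0.1 -2.3] j [-0.26  0.61  1.79  0.    0.75 -1.64]
-4.066819930010506 -0.8845243102448647
```

play_rows(steps=[[84,-0.15,0,0.1,0],[84,-0.15,0,0.1,0]])

```text
time: 8.58
tool_pos: [0.58, -0.0861, 0.0739]
tool_rot: [-0.299, -3.125, -0.001]
wrist_force: [-15.5, 1.3, 11.1]
gripper_width: 0.0797
```

```bash
python3 -c "
from h import *
s=here(); f=s['wrist_force'];print(f[:2]@ex,f[:2]@ey)
for n in ('scene',):
  im=optics.snapshot(n); cv2.imwrite(f'pics/{n}11.png',im[...,::-1])
im=cv2.imread('pics/scene11.png')[150:300,170:350]; cv2.imwrite('pics/scene11c.png',cv2.resize(im,None,fx=4,fy=4,interpolation=2))
"
```

```text
t 8.58 case [  18.1 -118.4   73.9] turn deg 0.01 w 0.0797 F [-15.5   1.3  11.1] j [-0.26  0.61  1.79 -0.    0.75 -1.64]
-15.461512484747612 -1.6680970589031616
```

View pics/scene11c.png

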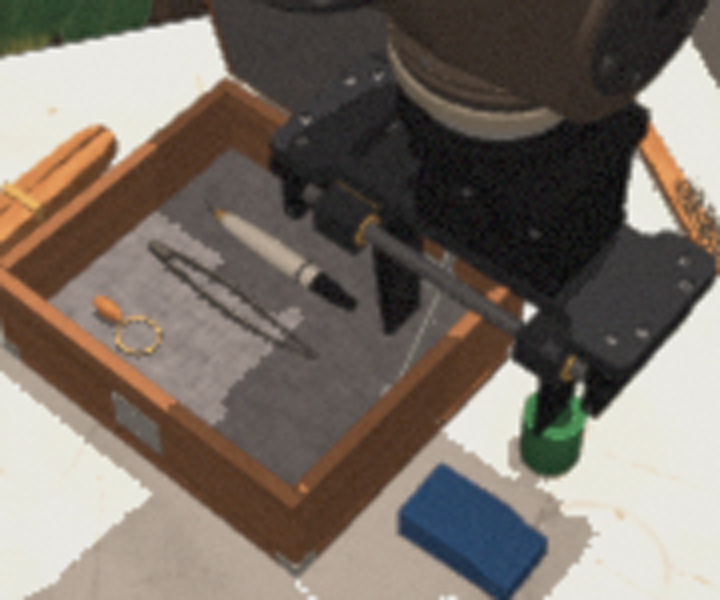

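The force jumped to about 15 N at TCP x = 18 (pad about 35), so either the stop is reached or the body is touching the lid. I'll back straight off and look.

play_rows(steps=[[84,0.5,0,-0.1,0],[84,1.5,0,0,0],[84,3,0,0,0],[84,2,0,-3,0],[84,0,0,-4,0],[84,0,0,-4,0],[84,2,0,-4,0],[84,4,0,-4,0],[84,4,0,0,0]])

```text
time: 9.38
tool_pos: [0.4283, -0.057, 0.2568]
tool_rot: [0.299, 3.116, -0.003]
wrist_force: [0.2, -0.4, -0.6]
gripper_width: 0.0795
```

```bash
python3 -c "
from h import *
s=here()
for n in ('scene','top','wrist'):
  im=optics.snapshot(n); cv2.imwrite(f'pics/{n}12.png',im[...,::-1])
im=cv2.imread('pics/scene12.png')[130:280,170:350]; cv2.imwrite('pics/scene12c.png',cv2.resize(im,None,fx=4,fy=4,interpolation=2))
for th in(1.3,1.35,1.37,1.39,1.4):
    k,U=K(th);
    if th==1.39: k=np.array([36,92])
    H,d,n=lid(th); e=H+170*d; e2=e-13*n
    print(th,k.round(1),((proj('scene',[W(k[0],-74,k[1]),W(U[0],-87,U[1]),W(e[0],-100,e[1]),W(e2[0],-100,e2[1]),W(0,-87,40)])-[170,130])*4).round(0).tolist())
"
```

```text
t 9.38 case [-136.4 -118.6  256.8] turn deg -0.04 w 0.0795 F [ 0.2 -0.4 -0.6] j [-0.29  0.16  1.95  0.    1.02 -1.66]
1.3 [ 10.2 102.2] [[384.0, 368.0], [470.0, 260.0], [483.0, 165.0], [502.0, 142.0], [391.0, 474.0]]
1.35 [ 18.  100.4] [[395.0, 360.0], [476.0, 252.0], [496.0, 150.0], [515.0, 128.0], [391.0, 474.0]]
1.37 [22.2 99. ] [[401.0, 356.0], [479.0, 249.0], [501.0, 144.0], [520.0, 122.0], [391.0, 474.0]]
1.39 [36 92] [[420.0, 347.0], [481.0, 246.0], [506.0, 139.0], [525.0, 117.0], [391.0, 474.0]]
1.4 [31.1 95.2] [[413.0, 349.0], [482.0, 245.0], [508.0, 136.0], [528.0, 114.0], [391.0, 474.0]]
```

View pics/scene12c.png

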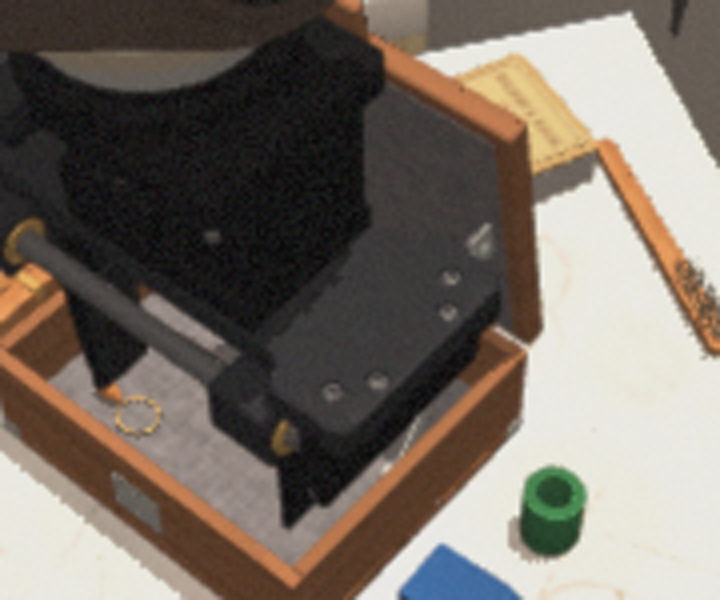

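View pics/wrist12.png

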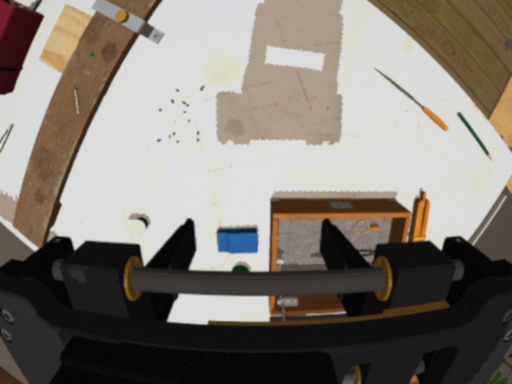

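The gripper hides the stay in this view, so I'll move aside to see it.

play_rows(steps=[[84,0,4,0,0],[84,0,4,0,0],[84,0,4,0,0],[84,0,4,0,0],[84,0,4,0,0],[84,0,4,0,0],[84,0,4,0,0],[84,0,4,0,0],[84,0,4,0,0]])

```text
time: 10.28
tool_pos: [0.4952, 0.2999, 0.2515]
tool_rot: [0.3, 3.126, 0.001]
wrist_force: [-0.6, -1.7, -0.1]
gripper_width: 0.08
```

```bash
python3 -c "
from h import *
s=here()
for n in ('scene','top'):
  im=optics.snapshot(n); cv2.imwrite(f'pics/{n}13.png',im[...,::-1])
im=cv2.imread('pics/scene13.png')[130:280,170:350]; cv2.imwrite('pics/scene13c.png',cv2.resize(im,None,fx=4,fy=4,interpolation=2))
im=cv2.imread('pics/top13.png')[120:270,170:350]; cv2.imwrite('pics/top13c.png',cv2.resize(im,None,fx=4,fy=4,interpolation=2))
for nm,k in(('lock',(36,92)),('straight',(31,95.2)),('1.37',(22.2,99))):
  print(nm,((proj('top',[W(k[0],-84,k[1]),W(k[0],-64,k[1])])-[170,120])*4).round().tolist(),((proj('scene',[W(k[0],-84,k[1]),W(k[0],-64,k[1])])-[170,130])*4).round().tolist())
"
```

```text
t 10.28 case [-138.4  244.5  251.5] turn deg -0.02 w 0.0800 F [-0.6 -1.7 -0.1] j [ 0.43  0.39  1.63  0.    1.12 -0.95]
lock [[434.0, 309.0], [397.0, 301.0]] [[436.0, 358.0], [403.0, 336.0]]
straight [[433.0, 318.0], [396.0, 310.0]] [[430.0, 360.0], [396.0, 338.0]]
1.37 [[430.0, 333.0], [393.0, 326.0]] [[418.0, 367.0], [384.0, 345.0]]
```

View pics/scene13c.png

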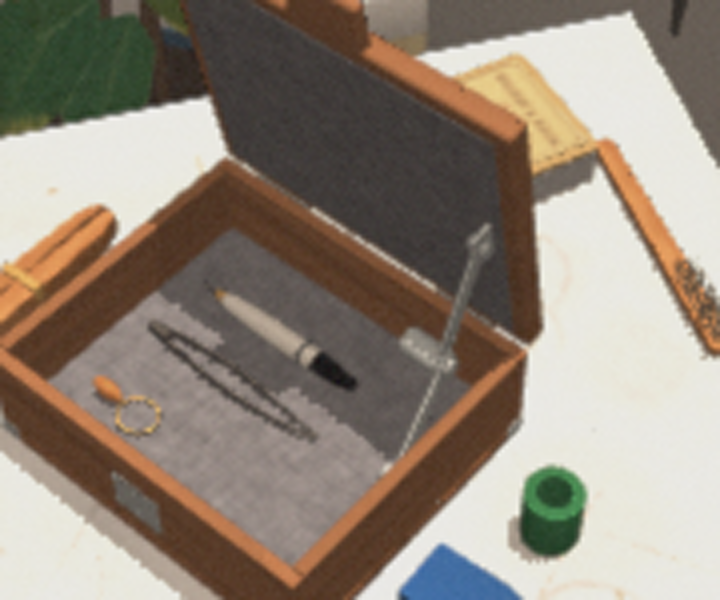

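View pics/top13c.png

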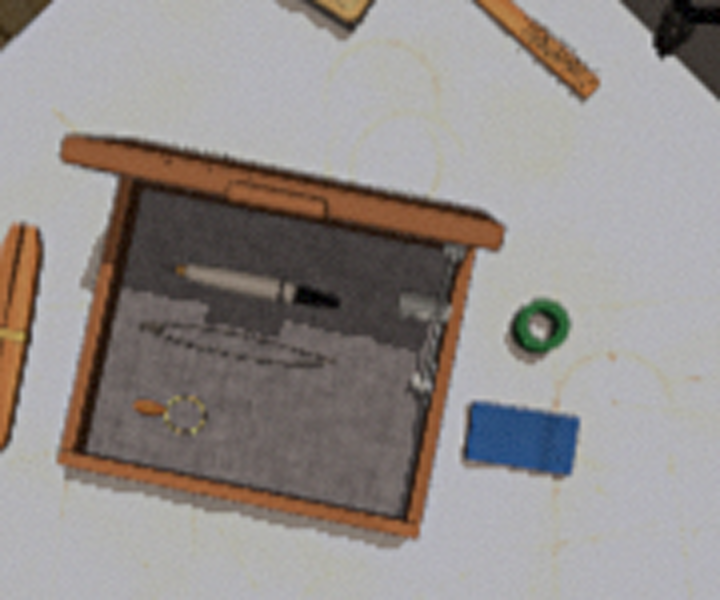

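Scene: the pad centre is near crop (421,347), and the model's locked position is (420,347). The two bars bend slightly past straight. Top: the pad is at row about 305, against 305 predicted locked and 314 predicted straight. The last push might have been stopped by the gripper body rather than the stay. To confirm, I'll press the lower bar near the knuckle, where the body stays well clear of the lid.

play_rows(steps=[[84,0,-4,0,0],[84,0,-4,0,0],[84,0,-4,0,0],[84,0,-4,0,0],[84,0,-4,0,0],[84,0,-4,0,0],[84,-1,-3.8,0,0],[84,-2,-3.5,0,0],[84,-2,-3.5,0,0],[84,-2,-3,0,0]])

```text
time: 11.22
tool_pos: [0.4917, -0.0903, 0.252]
tool_rot: [0.302, 3.125, -0.0]
wrist_force: [0.7, 0.9, -0.2]
gripper_width: 0.0805
```

play_rows(steps=[[84,-2,0,2,0],[84,-1,0,3.8,0],[84,0,0,3.8,0],[84,0,0,3.8,0],[84,0,0,2,0],[84,0,0,1,0]])

```text
time: 11.72
tool_pos: [0.5199, -0.0932, 0.0847]
tool_rot: [-0.301, -3.124, -0.001]
wrist_force: [0.6, 0.4, 0.5]
gripper_width: 0.0798
```

```bash
python3 -c "
from h import *
s=here()
for n in ('scene',):
  im=optics.snapshot(n); cv2.imwrite(f'pics/{n}14.png',im[...,::-1])
im=cv2.imread('pics/scene14.png')[150:300,170:350]; cv2.imwrite('pics/scene14c.png',cv2.resize(im,None,fx=4,fy=4,interpolation=2))
"
```

```text
t 11.72 case [ -39.6 -136.8   84.7] turn deg -0.06 w 0.0798 F [0.6 0.4 0.5] j [-0.3   0.53  1.92  0.    0.69 -1.68]
```

View pics/scene14c.png

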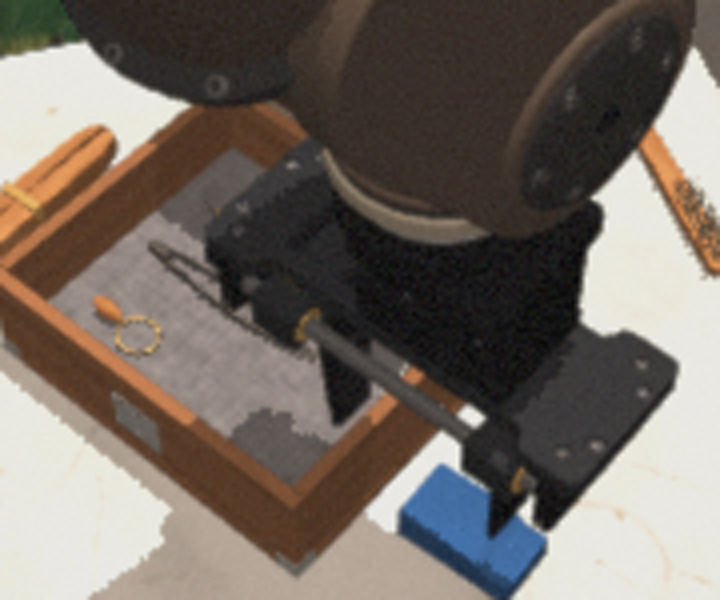

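play_rows(steps=[[84,-1,0.4,0.5,0],[84,-1.5,0,0,0],[84,-1,0,0,0],[84,-0.7,0,0,0],[84,-0.3,0,0,0],[84,-0.2,0,0,0]])

```text
time: 12.27
tool_pos: [0.568, -0.098, 0.0834]
tool_rot: [0.3, 3.126, -0.0]
wrist_force: [0.0, 0.6, -0.1]
gripper_width: 0.0798
```

play_rows(steps=[[84,-0.2,0,0,0]])

```text
time: 12.35
tool_pos: [0.5694, -0.0983, 0.0832]
tool_rot: [0.3, 3.127, 0.0]
wrist_force: [-0.1, -0.2, -0.4]
gripper_width: 0.0797
```

play_rows(steps=[[84,-0.2,0,0,0]])

```text
time: 12.43
tool_pos: [0.5713, -0.0986, 0.0831]
tool_rot: [0.3, 3.127, 0.0]
wrist_force: [0.2, 0.2, 0.2]
gripper_width: 0.08
```

```bash
python3 -c "
from h import *
s=here()
"
```

```text
t 12.43 case [  11.9 -132.4   83.1] turn deg -0.02 w 0.0800 F [0.2 0.2 0.2] j [-0.28  0.59  1.8   0.    0.75 -1.66]
```

play_rows(steps=[[84,-0.15,0,0,0]])

```text
time: 12.52
tool_pos: [0.5728, -0.099, 0.083]
tool_rot: [0.3, 3.127, 0.0]
wrist_force: [-0.8, -0.3, 0.0]
gripper_width: 0.0802
```

play_rows(steps=[[84,-0.1,0,0,0]])

```text
time: 12.6
tool_pos: [0.5737, -0.0992, 0.0829]
tool_rot: [-0.3, -3.127, -0.0]
wrist_force: [-0.7, -1.5, 0.8]
gripper_width: 0.08
```

play_rows(steps=[[84,-0.1,0,0,0]])

```text
time: 12.68
tool_pos: [0.5746, -0.0994, 0.0828]
tool_rot: [-0.3, -3.127, -0.0]
wrist_force: [-1.4, -1.0, 0.5]
gripper_width: 0.0799
```

```bash
python3 -c "
from h import *
s=here()
"
```

```text
t 12.68 case [  15.3 -132.5   82.8] turn deg -0.02 w 0.0799 F [-1.4 -1.   0.5] j [-0.28  0.59  1.79 -0.    0.76 -1.66]
```

play_rows(steps=[[84,-0.1,0,0,0]])

```text
time: 12.77
tool_pos: [0.5756, -0.0996, 0.0828]
tool_rot: [-0.3, -3.127, -0.0]
wrist_force: [-1.3, -0.4, 0.8]
gripper_width: 0.0797
```

play_rows(steps=[[84,-0.1,0,0,0]])

```text
time: 12.85
tool_pos: [0.5765, -0.0998, 0.0827]
tool_rot: [-0.3, -3.127, -0.0]
wrist_force: [-1.6, -1.6, -0.3]
gripper_width: 0.08
```

```bash
python3 -c "
from h import *
s=here()
im=optics.snapshot('scene'); cv2.imwrite('pics/s15.png',im[...,::-1])
im=im[150:300,170:350,::-1]; cv2.imwrite('pics/scene15c.png',cv2.resize(im,None,fx=4,fy=4,interpolation=2))
"
```

```text
t 12.85 case [  17.3 -132.6   82.7] turn deg -0.02 w 0.0800 F [-1.6 -1.6 -0.3] j [-0.28  0.6   1.79 -0.    0.76 -1.66]
```

View pics/scene15c.png

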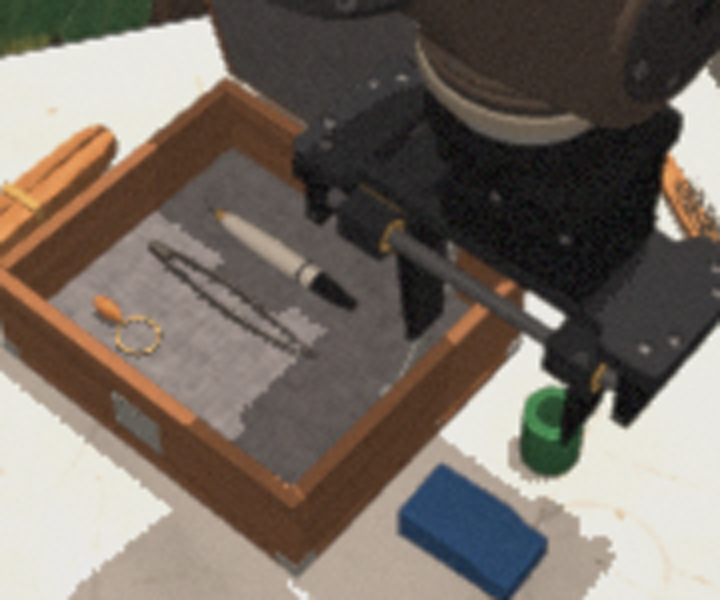

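Still no firm contact at TCP x = 17.3, further than the predicted lock contact at 13.8. I'll advance 1 mm at a time.

play_rows(steps=[[84,-0.1,0,0,0]])

```text
time: 12.98
tool_pos: [0.5774, -0.0999, 0.0827]
tool_rot: [-0.3, -3.126, -0.0]
wrist_force: [-3.9, -1.4, 1.0]
gripper_width: 0.0795
```

play_rows(steps=[[84,-0.1,0,0,0]])

```text
time: 13.07
tool_pos: [0.578, -0.1001, 0.0826]
tool_rot: [-0.299, -3.125, -0.0]
wrist_force: [-7.3, -1.8, 1.1]
gripper_width: 0.08
```

```bash
python3 -c "
from h import *
s=here()
"
```

```text
t 13.07 case [  18.8 -132.5   82.6] turn deg -0.0 w 0.0800 F [-7.3 -1.8  1.1] j [-0.28  0.6   1.78 -0.    0.76 -1.66]
```

Force is ramping stiffly, about 3.4 N/mm. The wrist moment should show where the contact is: at the fingertip on the pad, or at the gripper body on the lid edge.

```bash
python3 -c "
from h import *
s=here(); f=s['wrist_force'];t=s['wrist_torque']
fc=np.array([f[:2]@ex,f[:2]@ey,f[2]]);tc=np.array([t[:2]@ex,t[:2]@ey,t[2]])
print(fc,tc,'z lever (My/Fx)',tc[1]/fc[0],'y lever(-Mz/Fx)',-tc[2]/fc[0])
"
```

```text
t 13.07 case [  18.8 -132.5   82.6] turn deg -0.0 w 0.0800 F [-7.3 -1.8  1.1] j [-0.28  0.6   1.78 -0.    0.76 -1.66]
[-6.83534399 -3.17292979  1.08193466] [-0.43197289  1.22872225  0.22244184] z lever (My/Fx) -0.17976011908508896 y lever(-Mz/Fx) 0.03254288820091505
```

The contact is 0.18 m below the sensor and offset towards +y, so the finger is pressing the pad and the body is not on the lid. The pad is against its stop. One more firm press, then I'll withdraw.

play_rows(steps=[[84,-0.12,0,0.05,0],[84,0,0,0,0]])

```text
time: 13.23
tool_pos: [0.5785, -0.1001, 0.0822]
tool_rot: [-0.299, -3.124, -0.0]
wrist_force: [-9.6, -1.6, 4.6]
gripper_width: 0.0796
```

play_rows(steps=[[84,0.5,0,0,0],[84,2,0,0,0],[84,3,0,0,0],[84,2,0,-3,0],[84,0,0,-4,0],[84,0,0,-4,0],[84,2,0,-4,0],[84,4,0,-3,0],[84,4,0,0,0]])

```text
time: 13.98
tool_pos: [0.4176, -0.0689, 0.2587]
tool_rot: [0.299, 3.119, -0.002]
wrist_force: [0.1, 0.0, -0.9]
gripper_width: 0.0799
```

play_rows(steps=[[84,0,4,0,0],[84,0,4,0,0],[84,0,4,0,0],[84,0,4,0,0],[84,0,4,0,0],[84,0,4,0,0],[84,0,4,0,0],[84,0,4,0,0],[84,0,4,0,0],[84,0,0,0,0]])

```text
time: 14.82
tool_pos: [0.485, 0.2905, 0.2543]
tool_rot: [0.295, 3.127, 0.004]
wrist_force: [-0.9, -0.0, -0.1]
gripper_width: 0.0797
```

```bash
python3 -c "
from h import *
s=here()
for n in ('scene','top'):
  im=optics.snapshot(n); cv2.imwrite(f'pics/{n}16.png',im[...,::-1])
im=cv2.imread('pics/scene16.png')[130:280,170:350]; cv2.imwrite('pics/scene16c.png',cv2.resize(im,None,fx=4,fy=4,interpolation=2))
im=cv2.imread('pics/top16.png')[120:270,170:350]; cv2.imwrite('pics/top16c.png',cv2.resize(im,None,fx=4,fy=4,interpolation=2))
a=cv2.imread('pics/scene13.png')[150:260,240:310].astype(int);b=cv2.imread('pics/scene16.png')[150:260,240:310].astype(int);print(abs(a-b).mean(),abs(a-b).max())
"
```

```text
t 14.82 case [-146.6  233.3  254.3] turn deg 0.17 w 0.0797 F [-0.9 -0.  -0.1] j [ 0.42  0.37  1.66  0.    1.12 -0.96]
1.962077922077922 20
```

View pics/scene16c.png

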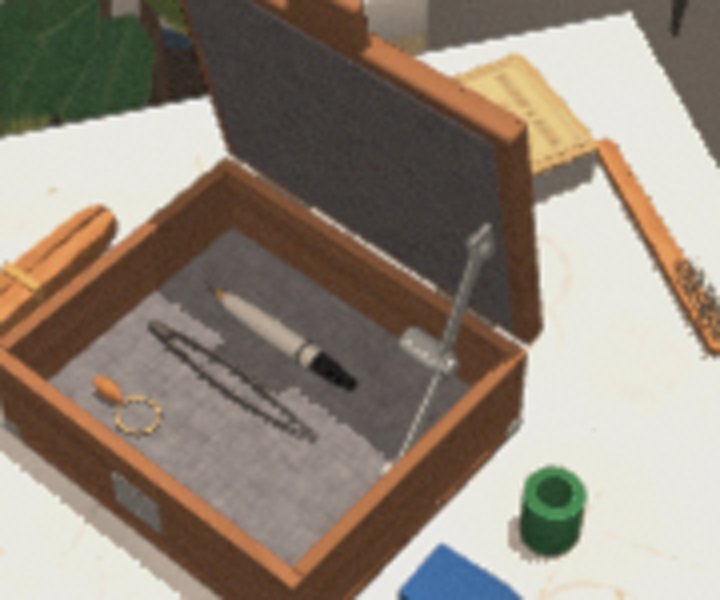

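View pics/top16.png

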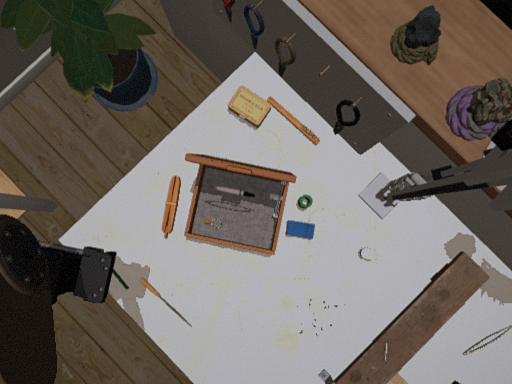

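After the second press the stay and lid look the same as before, with only pixel noise between the images. The clamp (172,207), block (300,230) and tube (305,202) are where they were in the first top view. Handing in.

```bash
python3 -c "
from workcell import order
print(order.sign_off())"
```

```text
the job is handed in; nothing more can be done
None
```

The case is open, with the lid standing on its stay, which looks and feels locked past centre. I handed the job in at about 15 s of the 43 s.

**What I did:** I pinched the lid's tab by its sides, swung the lid up its arc to about 1.23 rad and let go; it stayed up. I then pushed the knuckle pad to the rear and slightly down with one finger until it stopped.

**Last checks:**
- **Stay:** the pad sits within about 2 mm of the expected locked position in both the scene and top views, and the bars bend slightly past straight. Joint angles can't be read directly, so this rests on the pictures and the feel of the stop.
- **Second press:** I pressed again to about 10 N and nothing moved. The wrist moment showed the contact was at the fingertip, not the gripper body on the lid.
- **Loose items:** the ring clamp, wax block and wax tube look unmoved from the first top picture.
- **Robot:** it stands clear, with almost no force at the wrist.

**What disagreed:**
- For the second press I aimed at the lower bar, but there was no firm contact where I predicted it. Contact came 3–4 mm later, apparently on the pad itself.
- The first push briefly reached about 15 N against the stop, above the 8 N the task gives for locking but well under the 40 N limit.

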